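# Take the optics cover off the spectrometer and park it

## Task

Loosen both orange thumbscrews on the spectrometer's grey cover, turning each anticlockwise until it comes up against its stop, while the cover stays in place; then lift the cover off by its handle. Lay it flat on the rails of the parking dock and push its short edge under the yellow spring clip until it is fully home against the stop, then let go. Leave everything else on the bench where it is.

Things in the scene. Friction and masses are not known exactly. Their poses are not given: they have to be found in the camera images.
- spectrometer: white bench spectrometer, 240 mm (its x) x 300 mm (its y), fixed. Origin at the centre of its underside. Its deck, 124 mm up, carries the cover at its centre in a black frame 4 mm high with 2 mm play all round, the cover's axes along its own: lift the cover straight up out of it. A post with a black knob (44 mm across) stands 95 mm along its +x, top 38 mm above the deck
- cover_handle (a point): centre of the cover's handle. The cover: loose grey plate, 120 mm (its x) x 200 mm (its y) x 6 mm, about 0.45 kg, the same after half a turn. Handle: black bow over its middle, a bar along x 76 mm long, 12 mm wide (y), from 26 to 40 mm above the plate's underside; this point is 33 mm above the underside. Axes are the plate's. The screws stand 70 mm to its +y and -y
- screw_a_grip (a point): grip point on the axis of captive thumbscrew A, at the cover's +y end, 20 mm above the plate's top. The head is an upright orange wing 36 mm long (this point's x), 12 mm thick (y), from 4 to 30 mm above the plate. The point turns with the screw, z up. The screw stays in the cover; a shank with a tongue (14 mm deep, reaching 22 mm sideways) hangs below the plate and hooks under the deck
- screw_b_grip (a point): the same for captive thumbscrew B, at the cover's -y end
- screw_a (a joint): angle of thumbscrew A in rad, growing as it is loosened (anticlockwise from above): 0 tight, 3.14 fully loose against a hard stop. Starts between 0.5 and 1.0, so it has 2.1 to 2.65 rad to go, more than one comfortable grasp. Friction 0.06 N m; it stays where it is left. It lets go of the deck only within about 0.35 rad of the loose stop
- screw_b (a joint): the same for thumbscrew B
- dock: parking dock, fixed: aluminium base 150 mm (its x) x 260 mm (its y). Origin at the centre of its underside. Two black rails along y, 225 mm long, inner gap 88 mm, tops 34 mm up: the cover lies flat on them, its long side along y, its screws' shanks hanging between. At the -y end a yellow sprung clip and behind it a stop wall (top 45 mm up, face 101 mm from the origin along -y)
- dock_home (a point): where the centre of the cover's handle lies when the cover is parked fully home, 67 mm above the table over the dock's origin; axes are the dock's. Lay the cover on the rails at least 40 mm to +y of home, then push it along the dock's -y till it meets the stop wall; this takes about 5 to 18 N, rising sharply at the wall
- clip (a joint): how far the clip's two jaws are raised by what is under them, in m: 0 when empty (3.5 mm gap over the rails), about 0.0025 with the 6 mm plate under them. Spring 1.8 N plus 0.3 N per mm. The jaws are 24 mm wide, 44 mm either side of the dock's middle; their flared mouths begin 37 mm before the stop wall, 11 mm above the rails; the edge lifts them 17 mm before it
- sample_pot: small white open pot, 48 mm across, 34 mm high, standing on a corner of the spectrometer's deck; leave it alone. Origin at the centre of its underside
- amber_bottle: amber bottle, 68 mm across, 150 mm high, at the back; leave it alone. Origin under its centre
- wash_bottle: white bottle with a red cap, 72 mm across, 170 mm high, at the back; leave it alone. Origin under its centre
- tip_box: blue pipette-tip box 85 x 120 x 65 mm; leave it alone. Origin under its centre
- gel_jar: clear jar 76 mm across, 80 mm high; leave it alone. Origin under its centre
- dish_stack: stack of clear culture dishes, 90 mm across, 32 mm high, beside the dock on the robot's side; leave it alone. Origin under its centre
- swab_box: cardboard box 110 x 170 x 50 mm, at the side; leave it alone. Origin under its centre
Things that resemble listed ones, but are neither listed nor needed, are in the scene too. What is shaped like the part that bears cover_handle but red is not meant.

How it is judged:
By the outcome, as a careful person would: the job done as asked, in the order asked, and still so for the second after the job is handed in, with the robot touching nothing.
It also fails if it takes over 72 s, if anything falls off the work surface, if the arm or the gripper's body presses on something with over 40 N, if the wrist force passes 120 N, or if a joint passes its speed limit or range.

## Robot

A 6-joint arm with a two-finger parallel gripper is mounted at the origin on the work surface. World frame = base frame: x ahead of the robot, y to its left, z up, the work surface at z = 0. Lengths are in m, angles in rad, forces in N, time in s.
With the tool pointing down it reaches from about 0.25 to 0.775 m from the base axis. Payload 4 kg.
Tool frame: the origin (TCP) lies midway between the tips of the shut fingers; the grasp point (between the pads) lies grip_point_offset behind it (grip_point_offset is the distance from the TCP to the grasp point, in m); z points along the fingers, y is the line along which they close (so a half turn about z gives the same grasp; the last joint's range is limited). The gripper opens to 94 mm and grips with 3 to 60 N. Pads are 16 mm wide; open, the fingers measure 119 mm over their backs; the gripper's body (75 mm by 177 mm) begins 78 mm behind the grasp point.
Start: joints at [-1.264, 0.087, 1.371, -0, 1.684, -0.103], TCP at [0.219, -0.504, 0.206] pointing down, gripper open.
Joint ranges: [-3.1, 3.1], [-0.76, 2.03], [0.27, 2.55], [-1.08, 4.22], [0.17, 2.65], [-2.57, 2.57]. Speed limits (rad/s): [2.79, 2.79, 3.14, 3.14, 3.14, 3.14].

## Interface

Orientations are given as [roll, pitch, yaw] about the fixed x, y, z axes, in that order (R = Rz(yaw) Ry(pitch) Rx(roll)).
In Python, from bench import * gives the robot as it stands. The module is installed in compiled form; this text tells all that it offers.
- The arm moves only by the tool apply_moves, never from a script. Its argument "commands" is a list of rows, each a list of 7 numbers: the turn, a rotation vector about the world's x, y, z in rad, then the shift along the world's x, y, z in m, then the opening in per cent of the stroke, from 0 (shut) to 100 (fully open). In form: [[ax, ay, az, x, y, z, jaw], ...]. A call has exactly 5 rows; each row is the pose to reach, as a shift and turn from the pose commanded when the call began; what a row does not reach only later rows make up. A row lasts 1/10 s, in which the tool goes at most 50 mm and 8.59 degrees, less where a joint would pass 70% of its speed; a pose out of reach is approached as far as the arm can. A call with a gripper value outside its range is refused whole. The fingers move at their own pace and stop on an object; the grip force is fixed at half the most. Time passes only in rows, so rows that repeat a pose let the fingers close, or fill a call up. It gives the time, the measured TCP pose, the force, the opening and the grip force at its end, in the units of the state.
- get_obs(): the state, without advancing time (a new reading comes with each control period).
- snapshot(name): name is "side" or "top" or "wrist"; returns a dict with "pixels" (400x640x3 uint8, red, green, blue), "vertical_fov" (degrees; the focal length in pixels is half the picture's height over the tangent of half this angle, whatever the lens; pixels are square), "cx", "cy" (the principal point, pixels), "rvec" (rotation vector, rad) and "tvec" (3), from world to camera coordinates, as OpenCV has them. Camera axes: x right, y down, z forward; pixel columns grow to the right and rows downward; lengths in m; the calibration is good to about 2 mm. The wrist camera is an equidistant fisheye: a pixel r from the principal point sees the ray r / f radians off the axis. A picture is of the moment at which its call begins. There is no depth.
- close_job(): hands the job in; it is judged then, once.
Trained networks look in the newest picture that a camera, given by its name, has taken for a name from the list of things; names that differ only in an ending like _2 or _b are one class to them, and where a whole thing is asked for, a point or a joint stands for the part that bears it (a point fixed in the world has none). Each returns a list of dicts, best first, with "score" (0 to 1); they miss things now and then, are a little off and sometimes report something else, mostly with a low value. They report only what shows in the picture. A call takes as long as a camera call. They do not tell look-alikes from the thing itself.
- masks_of(camera, query): "mask" (400x640 bool, what is visible of it) and "extent" ([left, top, right, bottom] in pixels, round what is visible of it).
- place_of(camera, query): "pixel" ([column, row] in pixels: a listed point, or the origin of a listed thing).
The state is a dict: "time": time; "joint_positions": joint angles; "qvel": joint speeds; "joint_torque": joint torques, N m; "tool_pos": TCP position; "ee_rot": TCP orientation; "wrist_force": force on the tool from outside, world axes, zero at the start; "wrist_torque": the same for the moment, N m; "width": finger opening in m; "finger_force": force on a finger pad.
Only numpy, scipy, OpenCV 4.12 (cv2) and the standard library are available. Lean on these libraries where they do the work, as an engineer would, in place of code of your own. Each camera call takes 0.05 s, during which the arm holds its last target. There are 200 camera calls.

## Working session

There is one attempt and no reset: what is moved stays moved. The work goes in short steps, Python scripts to look and compute and a tool call to move; the robot and the scene stay as the last step left them, time stands still between calls to the robot, and variables do not carry over. Pictures are saved under pics/ and viewed, at most 10 in all, crops included, and the job is handed in when it is done.

Besides the shell and the picture viewer there is one more tool, called after "Emit:" in YAML: its name, and indented under it one key for each argument. apply_moves: Moves the arm, as the interface text tells. Its arguments: {"type":"object","properties":{"commands":{"type":"array"}},"required":["commands"]}

```bash
mkdir -p pics; cat > h.py <<'E'
from bench import *
import numpy as np, cv2
def shot(n,save=None):
    s=snapshot(n)
    if save: cv2.imwrite('pics/'+save+'.png',s['pixels'][:,:,::-1])
    return s
def f_of(s): return 200/np.tan(np.radians(s['vertical_fov'])/2)
def ray(s,p,n):
    R=cv2.Rodrigues(np.array(s['rvec'],float))[0]; t=np.array(s['tvec'],float)
    f=f_of(s); u=np.array([p[0]-s['cx'],p[1]-s['cy']])/f
    if n=='wrist':
        r=np.linalg.norm(u); d=np.r_[u/r*np.sin(r),np.cos(r)] if r>1e-9 else np.array([0,0,1.])
    else: d=np.r_[u,1]
    d=d/np.linalg.norm(d)
    return -R.T@t, R.T@d
def atz(s,p,n,z):
    o,d=ray(s,p,n); return o+d*(z-o[2])/d[2]
def proj(s,P,n):
    R=cv2.Rodrigues(np.array(s['rvec'],float))[0]; c=R@np.array(P,float)+np.array(s['tvec'],float)
    f=f_of(s)
    if n=='wrist':
        r=np.hypot(c[0],c[1]); k=np.arctan2(r,c[2])/max(r,1e-9)
        return np.array([s['cx']+f*k*c[0],s['cy']+f*k*c[1]])
    return np.array([s['cx']+f*c[0]/c[2],s['cy']+f*c[1]/c[2]])
def tri(rs):
    A=0;b=0
    for o,d in rs:
        M=np.eye(3)-np.outer(d,d);A=A+M;b=b+M@o
    return np.linalg.solve(A,b)
E
cat > a.py <<'E'
from h import *
np.set_printoptions(precision=4,suppress=True)
S={n:shot(n,n+'0') for n in ('top','side','wrist')}
for n in S: print(n,S[n]['vertical_fov'],S[n]['cx'],S[n]['cy'],ray(S[n],(S[n]['cx']+.1,S[n]['cy']),n))
Z=dict(spectrometer=0,cover_handle=.157,screw_a_grip=.15,dock=0,dock_home=.067,sample_pot=.124,amber_bottle=0,wash_bottle=0,tip_box=0,gel_jar=0,dish_stack=0,swab_box=0)
for q in Z:
  for n in ('top','side'):
    for r in place_of(n,q)[:4]:
      print(q,n,round(r['score'],2),np.round(r['pixel'],1),atz(S[n],r['pixel'],n,Z[q])[:2])
print(get_obs())
E
python3 a.py
```

```text
top 57.07432725450844 317.47816381897286 194.01314222870948 (array([ 0.4386, -0.0095,  1.2314]), array([ 0.0732,  0.0136, -0.9972]))
side 43.26183186008613 321.3149902384358 192.6003491036635 (array([ 0.1531, -1.1215,  0.9193]), array([ 0.2525,  0.7817, -0.5703]))
wrist 65.70646984690485 316.76838483217006 206.29281264168384 (array([ 0.284 , -0.4749,  0.3839]), array([-0.2225, -0.0954, -0.9703]))
spectrometer top 0.41 [261.9 188.6] [0.5503 0.1945]
spectrometer side 0.82 [345.4 262.6] [ 0.523  -0.1918]
cover_handle top 0.64 [386.5 193.8] [ 0.5148 -0.1962]
cover_handle top 0.63 [415.2 288.3] [ 0.2422 -0.2704]
cover_handle side 0.73 [347.  218.5] [ 0.5174 -0.2018]
cover_handle side 0.65 [238.8 305. ] [ 0.2135 -0.4056]
screw_a_grip top 0.56 [364.1 197.2] [ 0.5064 -0.1315]
screw_a_grip top 0.49 [436.9 288.8] [ 0.2387 -0.3343]
screw_a_grip side 0.45 [338.  202.4] [ 0.5216 -0.1221]
dock top 0.56 [265.  191.1] [0.5417 0.1841]
dock top 0.31 [464.  177.6] [ 0.5761 -0.4839]
dock side 0.67 [313.4 183.6] [0.5504 0.1954]
dock_home top 0.8 [261.5 189.8] [0.5404 0.1847]
dock_home top 0.55 [385.  194
[... 680 characters left out ...]
2367]
dish_stack side 0.63 [264.6 185.2] [0.3954 0.2319]
swab_box top 0.56 [469.5 216.8] [ 0.4449 -0.4963]
swab_box side 0.96 [361.  362.6] [ 0.4488 -0.4982]
swab_box side 0.74 [345.1 219. ] [ 0.5862 -0.013 ]
{'time': 1.35, 'joint_positions': array([-1.2641,  0.0872,  1.3707,  0.    ,  1.6836, -0.1031]), 'qvel': array([0.0016, 0.0004, 0.0018, 0.0003, 0.0002, 0.0012]), 'joint_torque': array([  0.0004, -34.0038, -30.2592,   0.0719,   0.0239,  -0.    ]), 'tool_pos': array([ 0.2191, -0.5045,  0.2055]), 'ee_rot': array([ 3.1416, -0.    ,  0.4098]), 'wrist_force': array([-0.3589,  0.1688,  0.1536]), 'wrist_torque': array([0.008 , 0.031 , 0.0022]), 'finger_force': 0.0, 'width': 0.09398762531451456}
```

View pics/top0.png

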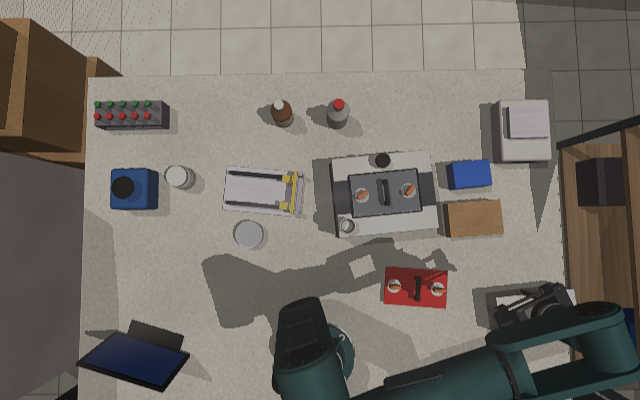

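View pics/side0.png

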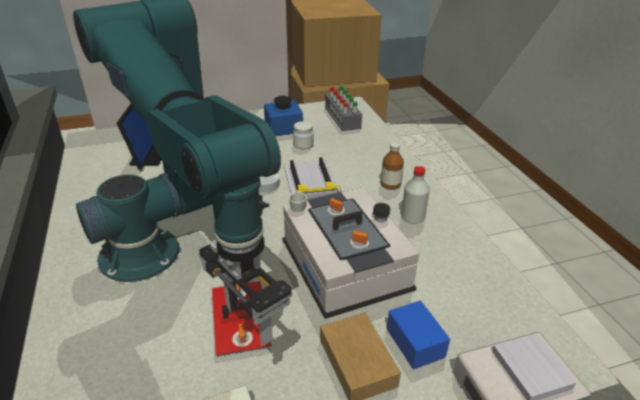

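```bash
python3 -c "
from bench import *
print(grip_point_offset)"
```

```text
0.0188
```

Top view: spectrometer at about (384,192) with its knob on +x at (383,160), the grey cover's screws at about (362,196) and (408,190), and the dock at (262,190) with its clip on the right (world -y). The red look-alike is at (415,288). The side view agrees. I'll move above the cover now.

Emit:
apply_moves:
  commands:
    - [0, 0, 0, 0.02, 0.02, 0.04, 60]
    - [0, 0, -0.08, 0.05, 0.055, 0.06, 40]
    - [0, 0, -0.16, 0.08, 0.09, 0.08, 32]
    - [0, 0, -0.24, 0.11, 0.125, 0.1, 32]
    - [0, 0, -0.3, 0.14, 0.16, 0.11, 32]

```text
time: 1.85
tool_pos: [0.3602, -0.3435, 0.3179]
ee_rot: [3.138, -0.002, 0.106]
wrist_force: [1.1, -0.9, 0.7]
width: 0.0577
finger_force: 0.0
```

Emit:
apply_moves:
  commands:
    - [0, 0, 0, 0.03, 0.035, 0, 32]
    - [0, 0, 0, 0.06, 0.07, 0, 32]
    - [0, 0, 0, 0.09, 0.105, 0, 32]
    - [0, 0, 0, 0.12, 0.14, 0, 32]
    - [0, 0, 0, 0.13, 0.15, 0, 32]

```text
time: 2.35
tool_pos: [0.491, -0.1911, 0.3154]
ee_rot: [-3.141, -0.001, 0.115]
wrist_force: [0.5, -0.2, 1.0]
width: 0.03
finger_force: 0.0
```

```bash
cat > b.py <<'E'
from h import *
np.set_printoptions(precision=4,suppress=True)
S={n:shot(n,n+'1') for n in ('wrist','side','top')}
o=get_obs();print(o['tool_pos'],o['ee_rot'],o['joint_positions'],o['time'])
Z=dict(cover_handle=.157,screw_a_grip=.15)
for q in Z:
  for n in S:
    for r in place_of(n,q)[:4]:
      print(q,n,round(r['score'],2),np.round(r['pixel'],1),atz(S[n],r['pixel'],n,Z[q])[:2])
for r in masks_of('wrist','screw_a_grip')[:4]:
  print(r['score'],r['extent'],r['mask'].sum())
E
python3 b.py
```

```text
[ 0.4891 -0.1945  0.3153] [3.141  0.0011 0.111 ] [-0.4855  0.0397  1.205  -0.0011  1.8974  0.9739] 2.5
cover_handle wrist 0.92 [327.8 170.7] [ 0.519  -0.1986]
cover_handle wrist 0.64 [363.2 335.4] [ 0.3059 -0.2744]
cover_handle side 0.95 [343.7 216.9] [ 0.5118 -0.1933]
cover_handle side 0.59 [239.2 300.8] [ 0.2162 -0.3947]
cover_handle side 0.17 [268.1 184.8] [ 0.3635 -0.0001]
cover_handle top 0.59 [385.1 192.5] [ 0.5187 -0.1923]
cover_handle top 0.57 [417.  289.4] [ 0.239  -0.2754]
cover_handle top 0.23 [469.7 218.5] [ 0.4392 -0.4346]
screw_a_grip wrist 0.89 [265.2 166.9] [ 0.5147 -0.1283]
screw_a_grip side 0.62 [335.4 202.7] [ 0.5147 -0.1214]
screw_a_grip side 0.61 [240.7 335.7] [ 0.2042 -0.4767]
screw_a_grip side 0.61 [312.9 167.2] [0.5087 0.0624]
screw_a_grip top 0.43 [437.3 291.6] [ 0.2308 -0.3351]
screw_a_grip top 0.4 [463.3 175.6] [ 0.5653 -0.4243]
screw_a_grip top 0.39 [361.6 195.8] [ 0.5106 -0.1242]
0.76 [251.6, 153.9, 279.7, 177.2] 434
0.41 [373.3, 157.4, 401.1, 182.2] 547
```

View pics/wrist1.png

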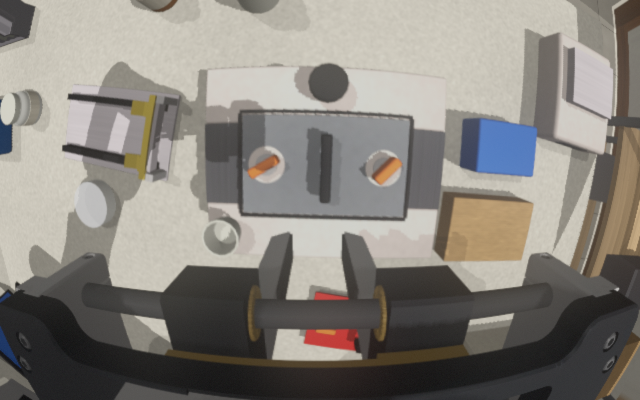

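The cover's plate runs from about (240,112) to (412,218), with the handle at (327,168). The orange wings are at (265,166) and (387,172), both slanted.

```bash
cat > c.py <<'E'
from h import *
import sys
np.set_printoptions(precision=4,suppress=True)
def analyze(S,boxes,n='wrist'):
    im=S['pixels']; hsv=cv2.cvtColor(im,cv2.COLOR_RGB2HSV)
    m=((hsv[...,0]<20)&(hsv[...,1]>150)&(hsv[...,2]>110)).astype(np.uint8)
    out=[]
    for (l,t,r,b) in boxes:
        ys,xs=np.nonzero(m[t:b,l:r]); P=np.array([atz(S,(x+l,y+t),n,.157)[:2] for x,y in zip(xs,ys)])
        rc=cv2.minAreaRect((P*1000).astype(np.float32)); c,wh,a=rc
        q=cv2.boxPoints(rc); e=[q[1]-q[0],q[2]-q[1]]; e=max(e,key=np.linalg.norm)
        pc=np.linalg.svd(P-P.mean(0))[2][0]
        print('wing',np.array(c),np.array(wh),'ang',np.degrees(np.arctan2(e[1],e[0]))%180,'pca',np.degrees(np.arctan2(pc[1],pc[0]))%180,len(P))
        out.append(np.array(c)/1000)
    return out
if __name__=='__main__':
    S=shot('wrist'); o=get_obs(); print(o['tool_pos'],o['ee_rot'])
    w=analyze(S,[(235,140,300,190),(355,140,420,195)])
    v=w[0]-w[1]; print('sep',np.linalg.norm(v),'cover yaw',np.degrees(np.arctan2(v[1],v[0]))-90,'mid',(w[0]+w[1])/2)
    hsv=cv2.cvtColor(S['pixels'],cv2.COLOR_RGB2HSV); g=cv2.cvtColor(S['pixels'],cv2.COLOR_RGB2GRAY)
    C=[(242,113),(412,118),(406,218),(240,216)]
    W=np.array([atz(S,p,'wrist',.130)[:2] for p in C]); print('corners',W,'centre',W.mean(0))
    e=(W[0]-W[1])+(W[3]-W[2]); print('len',np.linalg.norm(e)/2,'yaw',np.degrees(np.arctan2(e[1],e[0]))-90)
    for p in masks_of('wrist','dock')[:2]: print('dock',p['score'],p['extent'])
    k=place_of('wrist','screw_b_grip'); print([(r['score'],r['pixel'],atz(S,r['pixel'],'wrist',.15)[:2]) for r in k])
    cv2.imwrite('pics/crop1.png',cv2.resize(S['pixels'][90:240,220:430,::-1],None,fx=3.8,fy=3.8,interpolation=cv2.INTER_CUBIC))
E
python3 c.py
```

```text
[ 0.4886 -0.1953  0.3157] [ 3.1413 -0.0001  0.108 ]
wing [ 514.6008 -127.0202] [ 9.2093 34.4275] ang 124.34624 pca 125.6967352815067 184
wing [ 526.5878 -265.83  ] [ 8.9378 33.5995] ang 142.1721 pca 144.72223674567763 199
sep 0.13932635909259303 cover yaw 4.935542049774128 mid [ 0.5206 -0.1964]
corners [[ 0.572  -0.096 ]
 [ 0.5893 -0.2984]
 [ 0.4653 -0.3102]
 [ 0.4455 -0.1024]] centre [ 0.518  -0.2017]
len 0.20589563253815235 yaw 5.167997962822241
dock 0.82 [59.3, 85.3, 175.4, 183.0]
[(0.63, [383.1, 166.9], array([ 0.5272, -0.2659])), (0.61, [324.3, 327.1], array([ 0.3073, -0.2242]))]
```

View pics/crop1.png

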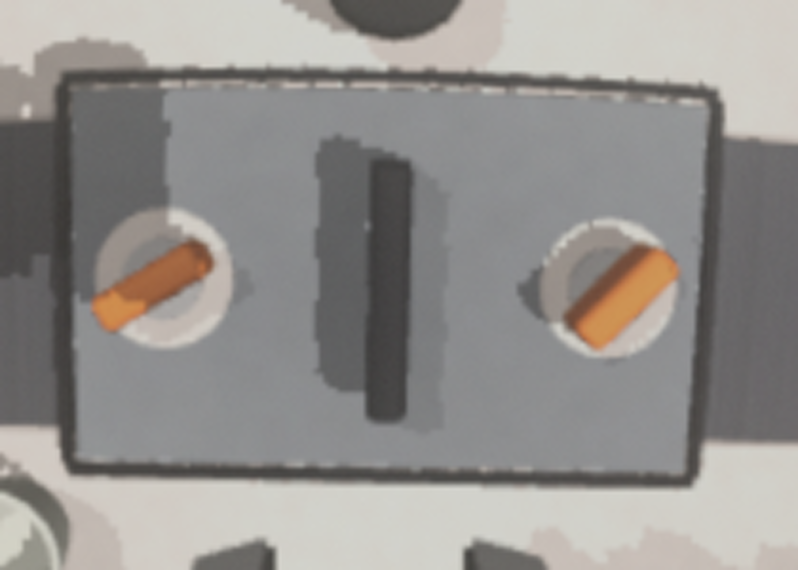

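Both wings are clear. A is at (0.515,-0.127) at about 125° and B at (0.527,-0.266) at about 143°, with cover yaw 5° and a 139 mm separation against the 140 expected. A therefore has about 150° to go and B about 132°. I'll grasp A at tool yaw -55°.

Emit:
apply_moves:
  commands:
    - [0, 0, -0.145, 0.006, 0.0135, -0.02, 32]
    - [0, 0, -0.29, 0.012, 0.027, -0.04, 32]
    - [0, 0, -0.435, 0.018, 0.0405, -0.06, 32]
    - [0, 0, -0.58, 0.022, 0.054, -0.08, 32]
    - [0, 0, -0.725, 0.0255, 0.0675, -0.1, 32]

```text
time: 3.5
tool_pos: [0.5147, -0.1265, 0.2147]
ee_rot: [3.142, -0.0, -0.621]
wrist_force: [0.2, 0.8, -0.2]
width: 0.03
finger_force: 0.0
```

Emit:
apply_moves:
  commands:
    - [0, 0, -0.14, 0, 0, -0.01, 32]
    - [0, 0, -0.28, 0, 0, -0.02, 32]
    - [0, 0, -0.345, 0, 0, -0.03, 32]
    - [0, 0, -0.345, 0, 0, -0.03, 32]
    - [0, 0, -0.345, 0, 0, -0.03, 32]

```text
time: 4.0
tool_pos: [0.5146, -0.1271, 0.1856]
ee_rot: [3.141, 0.0, -0.959]
wrist_force: [0.6, 0.2, 0.3]
width: 0.03
finger_force: 0.0
```

```bash
python3 - <<'E'
from h import *
S=shot('wrist','wrist2'); o=get_obs(); print(o['tool_pos'],o['ee_rot'],o['joint_positions'],o['time'])
for r in place_of('wrist','screw_a_grip'): print(r['score'],r['pixel'],atz(S,r['pixel'],'wrist',.15))
from c import analyze
p=proj(S,(.5146,-.127,.157),'wrist');print(p)
l,t=(p-45).astype(int); analyze(S,[(max(l,0),max(t,0),l+90,t+90)])
E
```

```text
[ 0.51484995 -0.12715971  0.18607921] [-3.14118924e+00 -6.40649630e-04 -9.59148020e-01] [-3.49045398e-01  4.73798610e-02  1.45121366e+00 -3.65177058e-05
  1.64224292e+00  2.18089620e+00] 4.05
0.88 [586.4, 177.6] [ 0.33126992 -0.30916164  0.15      ]
0.82 [319.4, 227.1] [ 0.51409066 -0.12726222  0.15      ]
[318.6787 230.0291]
wing [ 514.957  -126.6746] [ 9.9222 35.1567] ang 125.53801 pca 125.29477935317743 661
```

View pics/wrist2.png

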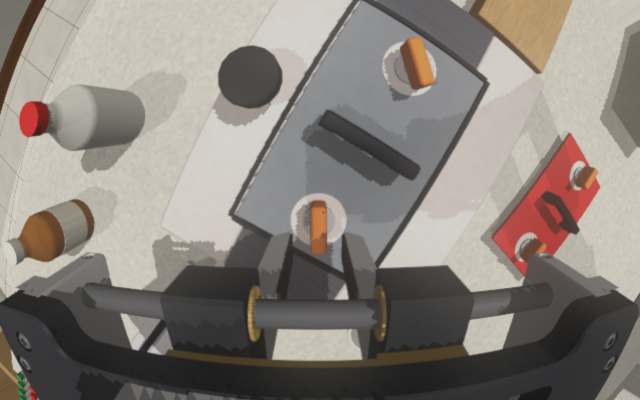

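Wing A at (319,227) sits centred between the fingers and is aligned with them. Descending and gripping.

Emit:
apply_moves:
  commands:
    - [0, 0, 0, 0, 0, -0.025, 32]
    - [0, 0, 0, 0, 0, -0.05, 32]
    - [0, 0, 0, 0, 0, -0.05, 32]
    - [0, 0, 0, 0, 0, -0.05, 0]
    - [0, 0, 0, 0, 0, -0.05, 0]

```text
time: 4.6
tool_pos: [0.5157, -0.1274, 0.1375]
ee_rot: [-3.14, -0.003, -0.96]
wrist_force: [-0.6, 0.6, -0.5]
width: 0.0177
finger_force: 0.0
```

Emit:
apply_moves:
  commands:
    - [0, 0, 0, 0, 0, 0, 0]
    - [0, 0, 0.1, 0, 0, 0, 0]
    - [0, 0, 0.2, 0, 0, 0, 0]
    - [0, 0, 0.3, 0, 0, 0, 0]
    - [0, 0, 0.4, 0, 0, 0, 0]

```text
time: 5.1
tool_pos: [0.5155, -0.1276, 0.1376]
ee_rot: [-3.141, -0.003, -0.556]
wrist_force: [-0.2, 0.6, 2.4]
width: 0.0121
finger_force: 30.0
```

Emit:
apply_moves:
  commands:
    - [0, 0, 0.13, 0, 0, 0, 0]
    - [0, 0, 0.26, 0, 0, 0, 0]
    - [0, 0, 0.39, 0, 0, 0, 0]
    - [0, 0, 0.52, 0, 0, 0, 0]
    - [0, 0, 0.65, 0, 0, 0, 0]

```text
time: 5.6
tool_pos: [0.5156, -0.1272, 0.1376]
ee_rot: [3.14, -0.003, 0.095]
wrist_force: [-0.2, 0.4, 1.9]
width: 0.0117
finger_force: 30.0
```

Emit:
apply_moves:
  commands:
    - [0, 0, 0.13, 0, 0, 0, 0]
    - [0, 0, 0.26, 0, 0, 0, 0]
    - [0, 0, 0.39, 0, 0, 0, 0]
    - [0, 0, 0.52, 0, 0, 0, 0]
    - [0, 0, 0.65, 0, 0, 0, 0]

```text
time: 6.1
tool_pos: [0.5155, -0.1269, 0.1376]
ee_rot: [3.139, -0.002, 0.745]
wrist_force: [-1.1, 0.9, 3.1]
width: 0.0117
finger_force: 30.0
```

Emit:
apply_moves:
  commands:
    - [0, 0, 0.13, 0, 0, 0, 0]
    - [0, 0, 0.26, 0, 0, 0, 0]
    - [0, 0, 0.39, 0, 0, 0, 0]
    - [0, 0, 0.52, 0, 0, 0, 0]
    - [0, 0, 0.65, 0, 0, 0, 0]

```text
time: 6.6
tool_pos: [0.5151, -0.1268, 0.1375]
ee_rot: [3.139, -0.0, 1.395]
wrist_force: [-1.6, 1.9, 3.3]
width: 0.0118
finger_force: 30.0
```

```bash
python3 -c "
from h import *
o=get_obs(); print(o)"
```

```text
{'time': 6.6, 'joint_positions': array([-3.48702520e-01,  6.56575405e-02,  1.52875122e+00,  8.23610439e-04,
        1.54518308e+00, -1.73177833e-01]), 'qvel': array([ 6.47929382e-04, -1.87198211e-03, -1.04100724e-03, -8.81420291e-04,
        2.13230427e-03, -1.28624216e+00]), 'joint_torque': array([ -0.29879543, -30.93376637, -29.01018083,  -0.15231006,
        -0.68295255,   0.99636443]), 'tool_pos': array([ 0.51513816, -0.12675134,  0.13752604]), 'ee_rot': array([ 3.13947989e+00, -4.66298647e-04,  1.39525186e+00]), 'wrist_force': array([-1.58888316,  1.87940182,  3.2986886 ]), 'wrist_torque': array([ 0.21105931,  0.33260594, -0.02439161]), 'finger_force': 30.007945597171783, 'width': 0.011809319848931141}
```

Emit:
apply_moves:
  commands:
    - [0, 0, 0.05, 0, 0, 0, 0]
    - [0, 0, 0.1, 0, 0, 0, 0]
    - [0, 0, 0.15, 0, 0, 0, 0]
    - [0, 0, 0.2, 0, 0, 0, 0]
    - [0, 0, 0.24, 0, 0, 0, 0]

```text
time: 7.1
tool_pos: [0.515, -0.1268, 0.1375]
ee_rot: [3.14, 0.0, 1.632]
wrist_force: [-1.7, 1.4, 2.9]
width: 0.012
finger_force: 30.0
```

```bash
python3 -c "
from h import *
o=get_obs(); print(o['ee_rot'],o['wrist_torque'],o['wrist_force'],o['joint_torque'],o['tool_pos'])"
```

```text
[3.13965941e+00 2.04132900e-05 1.63169742e+00] [ 0.2483192   0.25915667 -0.10537406] [-1.72487338  1.39646574  2.90372779] [ -0.27528084 -30.85052133 -29.03232694  -0.12725889  -0.7520524
   0.2270634 ] [ 0.51501967 -0.12675741  0.13754986]
```

Emit:
apply_moves:
  commands:
    - [0, 0, 0.02, 0, 0, 0, 0]
    - [0, 0, 0.04, 0, 0, 0, 0]
    - [0, 0, 0.06, 0, 0, 0, 0]
    - [0, 0, 0.08, 0, 0, 0, 0]
    - [0, 0, 0.08, 0, 0, 0, 0]

```text
time: 7.6
tool_pos: [0.515, -0.1271, 0.1375]
ee_rot: [3.14, 0.001, 1.709]
wrist_force: [-3.0, 1.6, 6.1]
width: 0.0117
finger_force: 30.6
```

```bash
python3 -c "
from h import *
o=get_obs(); print(o['ee_rot'],o['wrist_torque'],o['wrist_force'],o['joint_torque'],o['tool_pos'])"
```

```text
[3.13962894e+00 6.95513645e-04 1.70857184e+00] [ 0.27135343  0.46916091 -0.45348525] [-2.96298844  1.59105553  6.106685  ] [  0.19505893 -29.34982538 -28.02707613  -0.09705547  -1.02140408
  -0.6043341 ] [ 0.51502253 -0.12709053  0.13753351]
```

A's torque rose from 0.1 to 0.45 N m at yaw 1.71, so it is at its stop, about 2.65 rad on as predicted. Releasing and moving to B.

Emit:
apply_moves:
  commands:
    - [0, 0, 0, 0, 0, 0, 32]
    - [0, 0, 0, 0, 0, 0, 32]
    - [0, 0, 0, 0, 0, 0.01, 32]
    - [0, 0, 0, 0, 0, 0.04, 32]
    - [0, 0, -0.1, 0, 0, 0.06, 32]

```text
time: 8.1
tool_pos: [0.515, -0.1271, 0.1974]
ee_rot: [3.14, 0.001, 1.607]
wrist_force: [-0.5, 0.1, -0.6]
width: 0.0302
finger_force: 0.0
```

Emit:
apply_moves:
  commands:
    - [0, 0, -0.15, 0, -0.02, 0, 32]
    - [0, 0, -0.3, 0, -0.05, 0, 32]
    - [0, 0, -0.45, 0.01, -0.08, 0, 32]
    - [0, 0, -0.6, 0.012, -0.11, 0, 32]
    - [0, 0, -0.75, 0.012, -0.139, 0, 32]

```text
time: 8.6
tool_pos: [0.5271, -0.2673, 0.1959]
ee_rot: [3.141, -0.0, 0.854]
wrist_force: [0.9, 0.5, 0.1]
width: 0.03
finger_force: 0.0
```

Emit:
apply_moves:
  commands:
    - [0, 0, -0.15, 0, 0, 0, 32]
    - [0, 0, -0.3, 0, 0, 0, 32]
    - [0, 0, -0.45, 0, 0, 0, 32]
    - [0, 0, -0.6, 0, 0, 0, 32]
    - [0, 0, -0.75, 0, 0, 0, 32]

```text
time: 9.1
tool_pos: [0.5268, -0.2662, 0.1959]
ee_rot: [3.141, -0.0, 0.104]
wrist_force: [-0.4, 0.4, 0.8]
width: 0.0302
finger_force: 0.0
```

Emit:
apply_moves:
  commands:
    - [0, 0, -0.15, 0, 0, 0, 32]
    - [0, 0, -0.3, 0, 0, 0, 32]
    - [0, 0, -0.45, 0, 0, 0, 32]
    - [0, 0, -0.6, 0, 0, 0, 32]
    - [0, 0, -0.75, 0, 0, 0, 32]

```text
time: 9.6
tool_pos: [0.5269, -0.2661, 0.196]
ee_rot: [3.141, -0.001, -0.646]
wrist_force: [0.3, -0.1, 0.0]
width: 0.0297
finger_force: 0.0
```

```bash
python3 - <<'E'
from h import *
from c import analyze
S=shot('wrist','wrist3'); o=get_obs(); print(o['tool_pos'],o['ee_rot'],o['joint_positions'],o['time'])
for P in [(.5268,-.266,.157),(.515,-.127,.157)]:
  p=proj(S,P,'wrist');print(p)
  l,t=(p-45).astype(int); analyze(S,[(max(l,0),max(t,0),l+90,t+90)])
E
```

```text
[ 0.5268 -0.2662  0.1959] [ 3.1414 -0.0005 -0.6502] [-0.5637  0.1786  1.2874 -0.0002  1.6751  1.6572] 9.65
[318.8191 226.3969]
wing [ 528.5974 -266.0756] [ 9.5224 34.1407] ang 142.69916 pca 139.830353401413 302
[202.555  323.6205]Traceback (most recent call last):
  File "<stdin>", line 6, in <module>
  File "c.py", line 10, in analyze
    rc=cv2.minAreaRect((P*1000).astype(np.float32)); c,wh,a=rc
cv2.error: OpenCV(4.12.0) /io/opencv/modules/imgproc/src/convhull.cpp:143: error: (-215:Assertion failed) total >= 0 && (depth == CV_32F || depth == CV_32S) in function 'convexHull'
```

B is aligned too, within 2 mm and a couple of degrees.

Emit:
apply_moves:
  commands:
    - [0, 0, 0, 0.001, 0, -0.03, 32]
    - [0, 0, 0, 0.001, 0, -0.059, 32]
    - [0, 0, 0, 0.001, 0, -0.059, 32]
    - [0, 0, 0, 0.001, 0, -0.059, 0]
    - [0, 0, 0, 0.001, 0, -0.059, 0]

```text
time: 10.15
tool_pos: [0.5286, -0.2666, 0.1387]
ee_rot: [-3.141, -0.003, -0.639]
wrist_force: [-0.3, 0.7, -0.4]
width: 0.0174
finger_force: 0.0
```

Emit:
apply_moves:
  commands:
    - [0, 0, 0, 0, 0, 0, 0]
    - [0, 0, 0.1, 0, 0, 0, 0]
    - [0, 0, 0.22, 0, 0, 0, 0]
    - [0, 0, 0.35, 0, 0, 0, 0]
    - [0, 0, 0.48, 0, 0, 0, 0]

```text
time: 10.65
tool_pos: [0.5283, -0.2669, 0.1389]
ee_rot: [3.14, -0.003, -0.155]
wrist_force: [-1.4, -1.2, 2.1]
width: 0.0118
finger_force: 29.9
```

Emit:
apply_moves:
  commands:
    - [0, 0, 0.13, 0, 0, 0, 0]
    - [0, 0, 0.26, 0, 0, 0, 0]
    - [0, 0, 0.39, 0, 0, 0, 0]
    - [0, 0, 0.52, 0, 0, 0, 0]
    - [0, 0, 0.65, 0, 0, 0, 0]

```text
time: 11.15
tool_pos: [0.5282, -0.2665, 0.1389]
ee_rot: [3.139, -0.001, 0.495]
wrist_force: [-2.2, -0.6, 2.9]
width: 0.0117
finger_force: 29.9
```

Emit:
apply_moves:
  commands:
    - [0, 0, 0.13, 0, 0, 0, 0]
    - [0, 0, 0.26, 0, 0, 0, 0]
    - [0, 0, 0.39, 0, 0, 0, 0]
    - [0, 0, 0.52, 0, 0, 0, 0]
    - [0, 0, 0.65, 0, 0, 0, 0]

```text
time: 11.65
tool_pos: [0.528, -0.2662, 0.1389]
ee_rot: [3.139, 0.0, 1.145]
wrist_force: [-1.2, 0.2, 2.3]
width: 0.0112
finger_force: 29.9
```

Emit:
apply_moves:
  commands:
    - [0, 0, 0.12, 0, 0, 0, 0]
    - [0, 0, 0.24, 0, 0, 0, 0]
    - [0, 0, 0.35, 0, 0, 0, 0]
    - [0, 0, 0.42, 0, 0, 0, 0]
    - [0, 0, 0.48, 0, 0, 0, 0]

```text
time: 12.15
tool_pos: [0.5277, -0.2662, 0.1389]
ee_rot: [3.14, 0.001, 1.623]
wrist_force: [-1.5, 0.7, 2.9]
width: 0.0121
finger_force: 29.9
```

```bash
python3 -c "
from h import *
o=get_obs(); print(o['ee_rot'],o['wrist_torque'],o['wrist_force'],o['joint_torque'],o['tool_pos'])"
```

```text
[3.14023972e+00 1.11148356e-03 1.62252806e+00] [ 0.19882798  0.42320097 -0.06315862] [-1.48331629  0.72979843  2.88801009] [  0.32520602 -36.47442341 -29.27291036   0.2142092   -0.83495848
   0.38414829] [ 0.52771799 -0.26621883  0.13886297]
```

Emit:
apply_moves:
  commands:
    - [0, 0, 0.03, 0, 0, 0, 0]
    - [0, 0, 0.06, 0, 0, 0, 0]
    - [0, 0, 0.085, 0, 0, 0, 0]
    - [0, 0, 0.1, 0, 0, 0, 0]
    - [0, 0, 0.1, 0, 0, 0, 0]

```text
time: 12.65
tool_pos: [0.5277, -0.2662, 0.1388]
ee_rot: [3.14, 0.001, 1.719]
wrist_force: [-4.1, 0.8, 6.0]
width: 0.0124
finger_force: 30.4
```

```bash
python3 -c "
from h import *
o=get_obs(); print(o['ee_rot'],o['wrist_torque'],o['wrist_force'],o['joint_torque'],o['tool_pos'])"
```

```text
[3.14021174e+00 1.28279533e-03 1.71932159e+00] [ 0.29145213  0.53714515 -0.44538308] [-4.08251019  0.81105609  5.9584556 ] [  0.61117295 -34.67053056 -28.28344524   0.21073106  -1.19282272
  -0.51631864] [ 0.52773389 -0.2662421   0.13883683]
```

B is at its stop too. Now to above the handle.

Emit:
apply_moves:
  commands:
    - [0, 0, 0, 0, 0, 0, 32]
    - [0, 0, 0, 0, 0, 0, 32]
    - [0, 0, 0, 0, 0, 0.01, 32]
    - [0, 0, 0, 0, 0, 0.04, 32]
    - [0, 0, -0.12, 0, 0, 0.07, 32]

```text
time: 13.15
tool_pos: [0.5274, -0.2657, 0.2068]
ee_rot: [-3.14, -0.001, 1.597]
wrist_force: [0.2, -1.0, 0.1]
width: 0.0298
finger_force: 0.0
```

Emit:
apply_moves:
  commands:
    - [0, 0, -0.15, 0, 0.02, 0, 32]
    - [0, 0, -0.3, 0, 0.04, 0, 32]
    - [0, 0, -0.45, -0.006, 0.06, 0, 32]
    - [0, 0, -0.6, -0.006, 0.0695, 0, 32]
    - [0, 0, -0.75, -0.006, 0.0695, 0, 32]

```text
time: 13.65
tool_pos: [0.522, -0.1951, 0.2075]
ee_rot: [3.14, -0.001, 0.846]
wrist_force: [-0.3, -0.9, 0.1]
width: 0.03
finger_force: 0.0
```

Emit:
apply_moves:
  commands:
    - [0, 0, -0.15, 0, 0, 0, 32]
    - [0, 0, -0.3, 0, 0, 0, 32]
    - [0, 0, -0.45, 0, 0, 0, 32]
    - [0, 0, -0.6, 0, 0, 0, 32]
    - [0, 0, -0.765, 0, 0, 0, 32]

```text
time: 14.15
tool_pos: [0.522, -0.1965, 0.2071]
ee_rot: [3.141, -0.001, 0.094]
wrist_force: [-0.4, -1.0, 0.3]
width: 0.0299
finger_force: 0.0
```

```bash
python3 - <<'E'
from h import *
np.set_printoptions(precision=4,suppress=True)
S=shot('wrist','wrist4'); o=get_obs(); print(o['tool_pos'],o['ee_rot'],o['joint_positions'],o['time'])
for r in place_of('wrist','cover_handle'): print(r['score'],r['pixel'],atz(S,r['pixel'],'wrist',.157))
for q,z in (('dock_home',.067),('dock',0)):
  for r in place_of('wrist',q): print(q,r['score'],r['pixel'],atz(S,r['pixel'],'wrist',z))
T=shot('top','top4')
cv2.imwrite('pics/v4.png',np.vstack([S['pixels'][:230,:,::-1],cv2.resize(T['pixels'][140:240,200:450,::-1],(640,256),interpolation=cv2.INTER_CUBIC)]))
E
```

```text
[ 0.522  -0.1966  0.2071] [ 3.141  -0.0008  0.0902] [-0.4618  0.1035  1.3499 -0.0001  1.6872  1.0188] 14.2
0.68 [318.6, 226.4] [ 0.5195 -0.1968  0.157 ]
dock_home 0.95 [44.8, 160.8] [0.5426 0.1901 0.067 ]
dock 0.65 [76.5, 151.1] [0.5495 0.1841 0.    ]
```

View pics/v4.png

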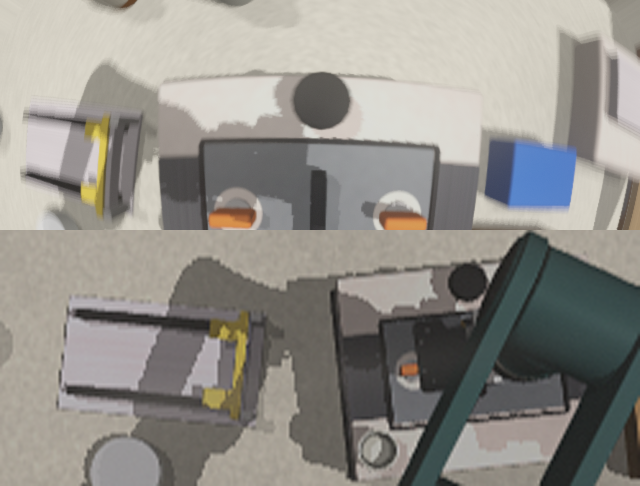

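Both wings now lie along the cover's y axis, at (232,215) and (402,215) in the wrist part, and the handle at (318,226) is centred. Descending to grip and lift.

Emit:
apply_moves:
  commands:
    - [0, 0, 0, 0, 0, -0.035, 32]
    - [0, 0, 0, 0, 0, -0.07, 32]
    - [0, 0, 0, 0, 0, -0.07, 32]
    - [0, 0, 0, 0, 0, -0.07, 0]
    - [0, 0, 0, 0, 0, -0.07, 0]

```text
time: 14.9
tool_pos: [0.5224, -0.1968, 0.1382]
ee_rot: [3.14, -0.002, 0.1]
wrist_force: [0.4, -0.1, 0.3]
width: 0.0174
finger_force: 0.0
```

Emit:
apply_moves:
  commands:
    - [0, 0, 0, 0, 0, 0, 0]
    - [0, 0, 0, 0, 0, 0, 0]
    - [0, 0, 0, 0, 0, 0.003, 0]
    - [0, 0, 0, 0, 0, 0.008, 0]
    - [0, 0, 0, 0, 0, 0.015, 0]

```text
time: 15.4
tool_pos: [0.5208, -0.196, 0.1505]
ee_rot: [-3.14, 0.003, 0.1]
wrist_force: [-0.8, -0.3, -4.3]
width: 0.0117
finger_force: 30.0
```

It's free: 4.3 N, the cover's weight. Lifting, then measuring the dock.

Emit:
apply_moves:
  commands:
    - [0, 0, 0, 0, 0, 0.02, 0]
    - [0, 0, 0, 0, 0, 0.04, 0]
    - [0, 0, 0, 0, 0, 0.06, 0]
    - [0, 0, 0, 0, 0, 0.08, 0]
    - [0, 0, 0, 0, 0, 0.1, 0]

```text
time: 15.9
tool_pos: [0.5214, -0.1963, 0.2523]
ee_rot: [-3.141, 0.001, 0.1]
wrist_force: [0.3, 0.2, -4.9]
width: 0.0117
finger_force: 30.0
```

```bash
python3 - <<'E'
from h import *
import pickle
S={n:shot(n,n+'5') for n in('wrist','top','side')}
pickle.dump(S,open('s5.pkl','wb'))
o=get_obs(); print(o['tool_pos'],o['ee_rot'],o['time'],o['wrist_force'])
c=lambda n,x,y,w,h:cv2.resize(S[n]['pixels'][y:y+h,x:x+w,::-1],(800,300),interpolation=cv2.INTER_CUBIC)
print(proj(S['side'],(.544,.19,.03),'side'),proj(S['top'],(.544,.19,.03),'top'))
cv2.imwrite('pics/v5.png',np.vstack([c('top',205,155,160,60),c('side',240,150,160,60)]))
for n in S:
  for q,z in (('dock_home',.067),('dock',0)):
    for r in place_of(n,q): print(n,q,r['score'],r['pixel'],atz(S[n],r['pixel'],n,z))
E
```

```text
[ 0.52232877 -0.19673369  0.25315303] [ 3.13975721e+00 -2.99912731e-03  9.99994148e-02] 16.05 [ 0.49951622  0.12511495 -4.88262502]
[311.98449282 177.09056343] [261.76712582 189.69210019]
wrist dock_home 0.92 [65.6, 152.9] [0.54577809 0.18941875 0.067     ]
wrist dock 0.82 [94.3, 151.4] [ 5.41517529e-01  1.83091578e-01 -5.55111512e-17]
wrist dock 0.63 [66.5, 155.1] [0.53337353 0.2562332  0.        ]
wrist dock 0.56 [82.3, 229.0] [3.98243559e-01 2.26390289e-01 5.55111512e-17]
wrist dock 0.42 [202.0, 253.5] [ 3.89574909e-01 -2.55508148e-02  5.55111512e-17]
top dock_home 0.57 [259.8, 190.7] [0.53763581 0.19014637 0.067     ]
top dock 0.62 [262.0, 194.1] [0.53173286 0.19425738 0.        ]
side dock_home 0.82 [312.3, 167.0] [0.54561173 0.19182986 0.067     ]
side dock_home 0.51 [296.7, 206.2] [0.44248986 0.00202628 0.067     ]
side dock_home 0.44 [390.7, 184.1] [0.74618837 0.02953503 0.067     ]
side dock 0.85 [310.8, 185.8] [5.38608877e-01 1.85463477e-01 1.11022302e-16]
```

View pics/v5.png

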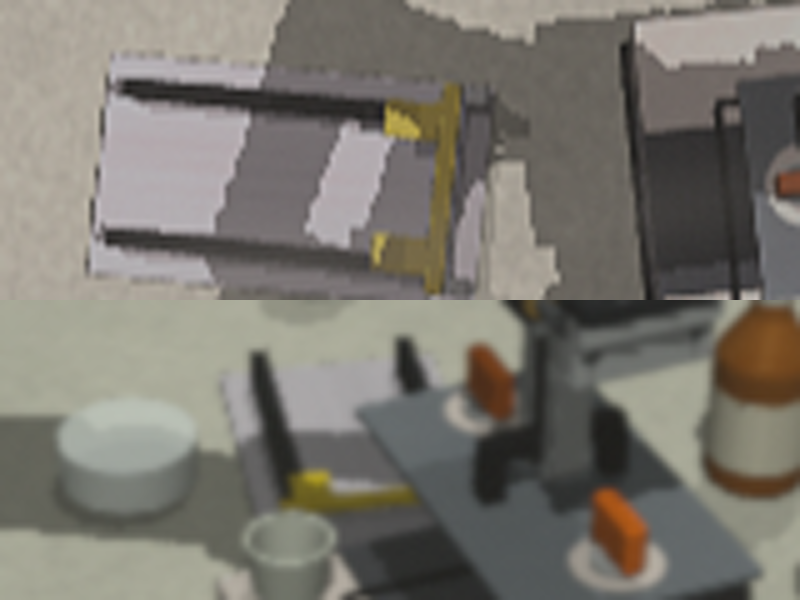

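The cover hangs flat in the gripper. In the top crop the dock's rails run from about (120,87) to (385,112) and (105,237) to (375,260), with the clip on the right. I'll fit the axis from those.

```bash
python3 - <<'E'
from h import *
import pickle
np.set_printoptions(precision=4,suppress=True)
S=pickle.load(open('s5.pkl','rb'))['top']
p=lambda u,v,z:atz(S,(205+u/5-.4,155+v/5-.4),'top',z)[:2]
a,b,c,d=[p(*q,.034) for q in((120,84),(385,107),(105,235),(375,258))]
for P,Q in((a,b),(c,d)): v=P-Q;print(P,Q,'yaw',np.degrees(np.arctan2(v[1],v[0]))-90)
v=(a-b)/np.linalg.norm(a-b)+(c-d)/np.linalg.norm(c-d); v/=np.linalg.norm(v)
n=np.array([v[1],-v[0]]) # dock x
print('lateral rail offs',(a@n,b@n,c@n,d@n),'mid',(a@n+c@n+b@n+d@n)/4)
m=(a@n+b@n+c@n+d@n)/4
h=np.array([.5445,.1895]); print('home lateral',h@n,'y along',h@v)
E=[p(108,54,.012),p(91,272,.012)]; print('base far edge',E,[e@v for e in E],'-> origin y', np.mean([e@v for e in E])-.13)
W=[p(493,92,.045),p(485,180,.045)]
print('rail far end along',a@v,c@v)
yo=np.mean([e@v for e in E])-.13
for y in (yo,h@v): print('origin',n*m+v*y)
E
```

```text
[0.6059 0.2985] [0.5877 0.1239] yaw -5.952293532875871
[0.5065 0.3081] [0.4887 0.1313] yaw -5.760468308631019
lateral rail offs (np.float64(0.5722505887678931), np.float64(0.5719567572174201), np.float64(0.47241035420969485), np.float64(0.4727079037132702)) mid 0.5223314009770695
home lateral 0.5223224585436949 y along 0.24406914860520595
base far edge [array([0.6294, 0.3123]), array([0.4832, 0.3232])] [np.float64(0.3748926450607234), np.float64(0.37083509667389547)] -> origin y 0.24286387086730943
rail far end along 0.35877066754419534 0.3581770267593485
origin [0.5444 0.1883]
origin [0.5445 0.1895]
```

The rail fit gives home at (0.5445, 0.189) and dock yaw -5.85°, agreeing with the network. I'll carry the cover to 55 mm before home, at (0.550, 0.244).

Emit:
apply_moves:
  commands:
    - [0, 0, 0, 0.002, 0.02, 0, 0]
    - [0, 0, -0.03, 0.004, 0.055, 0, 0]
    - [0, 0, -0.06, 0.006, 0.095, 0, 0]
    - [0, 0, -0.09, 0.009, 0.135, 0, 0]
    - [0, 0, -0.12, 0.012, 0.175, 0, 0]

```text
time: 16.85
tool_pos: [0.5333, -0.02, 0.2508]
ee_rot: [-3.141, 0.001, -0.022]
wrist_force: [0.3, -0.3, -4.9]
width: 0.0113
finger_force: 30.0
```

Emit:
apply_moves:
  commands:
    - [0, 0, -0.02, 0.003, 0.04, 0, 0]
    - [0, 0, -0.04, 0.006, 0.08, 0, 0]
    - [0, 0, -0.06, 0.009, 0.12, 0, 0]
    - [0, 0, -0.08, 0.012, 0.16, 0, 0]
    - [0, 0, -0.082, 0.014, 0.2, 0, 0]

```text
time: 17.35
tool_pos: [0.5473, 0.1801, 0.2507]
ee_rot: [3.141, 0.001, -0.103]
wrist_force: [-0.1, 0.2, -4.6]
width: 0.0119
finger_force: 30.0
```

Emit:
apply_moves:
  commands:
    - [0, 0, 0, 0.001, 0.03, -0.02, 0]
    - [0, 0, 0, 0.0025, 0.055, -0.05, 0]
    - [0, 0, 0, 0.0025, 0.0655, -0.08, 0]
    - [0, 0, 0, 0.0025, 0.0655, -0.11, 0]
    - [0, 0, 0, 0.0025, 0.0655, -0.13, 0]

```text
time: 17.85
tool_pos: [0.5482, 0.2441, 0.1174]
ee_rot: [3.139, 0.005, -0.101]
wrist_force: [0.4, -0.7, -3.9]
width: 0.0115
finger_force: 30.0
```

```bash
python3 - <<'E'
from h import *
import pickle
np.set_printoptions(precision=4,suppress=True)
S={n:shot(n,n+'6') for n in('wrist','top','side')}
pickle.dump(S,open('s6.pkl','wb'))
o=get_obs(); print(o['tool_pos'],o['ee_rot'],o['time'],o['wrist_force'],o['joint_positions'])
cv2.imwrite('pics/v6.png',np.vstack([S['wrist']['pixels'][:300,:,::-1],cv2.resize(S['side']['pixels'][110:230,220:440,::-1],(640,300),interpolation=cv2.INTER_CUBIC)]))
z=o['tool_pos'][2]+.0188
for n in S:
  for q,zz in (('cover_handle',z),('screw_a_grip',z-.007)):
    for r in place_of(n,q): print(n,q,r['score'],r['pixel'],atz(S[n],r['pixel'],n,zz))
E
```

```text
[0.5485 0.2436 0.1189] [ 3.1392  0.0052 -0.102 ] 18.0 [-0.2115  0.0123 -4.0403] [ 0.3235  0.2336  1.3758 -0.0001  1.5379  1.9963]
wrist cover_handle 0.63 [320.7, 260.7] [0.5477 0.2436 0.1377]
wrist cover_handle 0.53 [626.0, 349.0] [ 0.3653 -0.1099  0.1377]
wrist screw_a_grip 0.77 [205.6, 252.9] [0.5552 0.3128 0.1307]
wrist screw_a_grip 0.66 [127.5, 187.7] [0.6012 0.3588 0.1307]
top cover_handle 0.93 [236.0, 188.3] [0.54   0.2495 0.1377]
top cover_handle 0.77 [414.6, 288.8] [ 0.2372 -0.2733  0.1377]
side cover_handle 0.92 [307.5, 142.5] [0.5405 0.228  0.1377]
side cover_handle 0.81 [239.0, 303.6] [ 0.2161 -0.3838  0.1377]
side screw_a_grip 0.57 [303.1, 127.8] [0.558  0.3414 0.1307]
side screw_a_grip 0.51 [241.3, 332.9] [ 0.2078 -0.4541  0.1307]
```

View pics/v6.png

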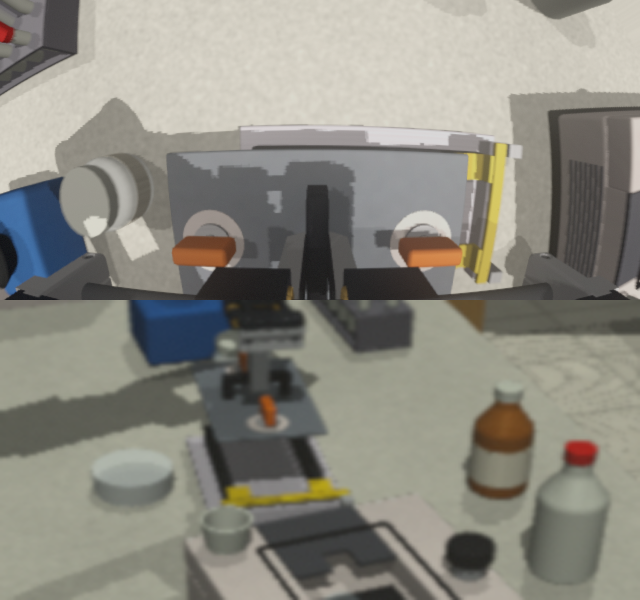

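The cover is flat and square above the rails, short of the clip (yellow at (480,200)). Checking lateral alignment numerically.

```bash
python3 - <<'E'
from h import *
import pickle
np.set_printoptions(precision=4,suppress=True)
S=pickle.load(open('s6.pkl','rb'))['wrist']
v=np.array([.102,.9948]);n=np.array([.9948,-.102]);h=np.array([.5445,.189])
for nm,u,z in [('plate',(168,153),.1107),('plate',(467,152),.1107),('plate mid',(320,151.5),.1107),('base',(240,127),.012),('base',(490,135),.012),('rail outer',(255,147),.034),('rail',(420,149),.034),('handle end',(317,185),.1447),('yellow R',(505,145),.045)]:
    P=atz(S,u,'wrist',z)[:2]-h; print(nm,u,'lat',P@n,'along',P@v)
P=np.array([.5485,.2436])-h; print('tcp',P@n,P@v)
E
```

```text
plate (168, 153) lat 0.057646417978456724 along 0.1531381782066286
plate (467, 152) lat 0.05869010310397822 along -0.040747940877165566
plate mid (320, 151.5) lat 0.056016404586590685 along 0.05492457020581818
base (240, 127) lat 0.07273604555209875 along 0.12775739822214421
base (490, 135) lat 0.07204778221619818 along -0.11958505213459644
rail outer (255, 147) lat 0.054835200217891136 along 0.10943398646538052
rail (420, 149) lat 0.054581085113721686 along -0.033901391027444765
handle end (317, 185) lat 0.04178263032583675 along 0.056807898431130134
yellow R (505, 145) lat 0.06396384457685121 along -0.11691825064493899
tcp -0.0015899999999999968 0.05472408000000001
```

Lateral error is under about 1 mm relative to the dock base. Lowering.

Emit:
apply_moves:
  commands:
    - [0, 0, 0, 0, 0, -0.025, 0]
    - [0, 0, 0, 0, 0, -0.05, 0]
    - [0, 0, 0, 0, 0, -0.063, 0]
    - [0, 0, 0, 0, 0, -0.067, 0]
    - [0, 0, 0, 0, 0, -0.069, 0]

```text
time: 18.8
tool_pos: [0.5505, 0.2441, 0.0529]
ee_rot: [-3.141, -0.001, -0.102]
wrist_force: [-0.0, -1.2, -4.1]
width: 0.0117
finger_force: 30.0
```

Emit:
apply_moves:
  commands:
    - [0, 0, 0, 0, 0, -0.001, 0]
    - [0, 0, 0, 0, 0, -0.002, 0]
    - [0, 0, 0, 0, 0, -0.003, 0]
    - [0, 0, 0, 0, 0, -0.003, 0]
    - [0, 0, 0, 0, 0, -0.003, 0]

```text
time: 19.3
tool_pos: [0.5503, 0.2441, 0.0498]
ee_rot: [-3.142, -0.0, -0.102]
wrist_force: [-0.6, -0.3, -4.1]
width: 0.0116
finger_force: 30.0
```

Emit:
apply_moves:
  commands:
    - [0, 0, 0, 0, 0, -0.001, 0]
    - [0, 0, 0, 0, 0, -0.0015, 0]
    - [0, 0, 0, 0, 0, -0.002, 0]
    - [0, 0, 0, 0, 0, -0.002, 0]
    - [0, 0, 0, 0, 0, -0.002, 0]

```text
time: 19.8
tool_pos: [0.5503, 0.2441, 0.0484]
ee_rot: [-3.141, -0.001, -0.102]
wrist_force: [-2.8, -0.6, 1.9]
width: 0.012
finger_force: 30.0
```

On the rails. Pushing towards home.

Emit:
apply_moves:
  commands:
    - [0, 0, 0, -0.0005, -0.005, 0, 0]
    - [0, 0, 0, -0.0012, -0.012, 0, 0]
    - [0, 0, 0, -0.002, -0.019, 0, 0]
    - [0, 0, 0, -0.0026, -0.026, 0, 0]
    - [0, 0, 0, -0.0033, -0.032, 0, 0]

```text
time: 20.3
tool_pos: [0.5475, 0.2119, 0.0483]
ee_rot: [-3.14, -0.002, -0.103]
wrist_force: [0.2, 3.9, 3.5]
width: 0.0122
finger_force: 30.0
```

Emit:
apply_moves:
  commands:
    - [0, 0, 0, -0.0004, -0.004, 0, 0]
    - [0, 0, 0, -0.0008, -0.008, 0, 0]
    - [0, 0, 0, -0.0012, -0.012, 0, 0]
    - [0, 0, 0, -0.0016, -0.016, 0, 0]
    - [0, 0, 0, -0.0018, -0.018, 0, 0]

```text
time: 20.8
tool_pos: [0.5456, 0.1955, 0.0484]
ee_rot: [-3.138, -0.002, -0.102]
wrist_force: [1.5, 7.4, 3.2]
width: 0.0118
finger_force: 30.0
```

Emit:
apply_moves:
  commands:
    - [0, 0, 0, -0.0002, -0.0015, 0, 0]
    - [0, 0, 0, -0.0003, -0.003, 0, 0]
    - [0, 0, 0, -0.0005, -0.0045, 0, 0]
    - [0, 0, 0, -0.0006, -0.006, 0, 0]
    - [0, 0, 0, -0.0006, -0.006, 0, 0]

```text
time: 21.3
tool_pos: [0.545, 0.1894, 0.0483]
ee_rot: [-3.138, -0.002, -0.102]
wrist_force: [0.6, 8.0, 2.6]
width: 0.0116
finger_force: 30.0
```

Emit:
apply_moves:
  commands:
    - [0, 0, 0, -0.0001, -0.001, 0, 0]
    - [0, 0, 0, -0.0002, -0.002, 0, 0]
    - [0, 0, 0, -0.0002, -0.002, 0, 0]
    - [0, 0, 0, -0.0002, -0.002, 0, 0]
    - [0, 0, 0, -0.0002, -0.002, 0, 0]

```text
time: 21.8
tool_pos: [0.5448, 0.1876, 0.0483]
ee_rot: [-3.138, -0.002, -0.102]
wrist_force: [0.8, 6.7, 3.4]
width: 0.0116
finger_force: 30.0
```

Emit:
apply_moves:
  commands:
    - [0, 0, 0, -0.0001, -0.001, 0, 0]
    - [0, 0, 0, -0.0002, -0.002, 0, 0]
    - [0, 0, 0, -0.0002, -0.002, 0, 0]
    - [0, 0, 0, -0.0002, -0.002, 0, 0]
    - [0, 0, 0, -0.0002, -0.002, 0, 0]

```text
time: 22.3
tool_pos: [0.545, 0.1871, 0.0484]
ee_rot: [-3.135, -0.002, -0.102]
wrist_force: [1.7, 11.4, 2.4]
width: 0.0114
finger_force: 30.0
```

Emit:
apply_moves:
  commands:
    - [0, 0, 0, -0.0001, -0.001, 0, 0]
    - [0, 0, 0, -0.0002, -0.002, 0, 0]
    - [0, 0, 0, -0.0003, -0.003, 0, 0]
    - [0, 0, 0, -0.0003, -0.003, 0, 0]
    - [0, 0, 0, -0.0003, -0.003, 0, 0]

```text
time: 22.8
tool_pos: [0.5451, 0.187, 0.049]
ee_rot: [-3.129, -0.003, -0.101]
wrist_force: [2.1, 16.2, 1.9]
width: 0.0118
finger_force: 30.0
```

It's up against the wall: 16 N with no further travel. Relaxing, letting go and rising.

Emit:
apply_moves:
  commands:
    - [0, 0, 0, 0.0001, 0.0015, 0, 0]
    - [0, 0, 0, 0.0003, 0.003, 0, 0]
    - [0, 0, 0, 0.0003, 0.003, 0, 20]
    - [0, 0, 0, 0.0003, 0.003, 0, 32]
    - [0, 0, 0, 0.0003, 0.003, 0, 32]

```text
time: 23.3
tool_pos: [0.5432, 0.1825, 0.0465]
ee_rot: [3.139, 0.002, -0.103]
wrist_force: [-0.5, 0.6, 0.4]
width: 0.0291
finger_force: 0.0
```

Emit:
apply_moves:
  commands:
    - [0, 0, 0, 0, 0, 0.01, 32]
    - [0, 0, 0, 0, 0, 0.03, 32]
    - [0, 0, 0, 0, 0, 0.06, 32]
    - [0, 0, 0, 0, 0, 0.1, 32]
    - [0, 0, 0, 0, 0, 0.14, 32]

```text
time: 23.8
tool_pos: [0.5434, 0.1832, 0.1888]
ee_rot: [3.14, 0.001, -0.103]
wrist_force: [1.1, -0.2, -0.5]
width: 0.0303
finger_force: 0.0
```

```bash
python3 - <<'E'
from h import *
np.set_printoptions(precision=4,suppress=True)
S={n:shot(n,n+'7') for n in('wrist','side')}
o=get_obs(); print(o['tool_pos'],o['time'],o['wrist_force'])
cv2.imwrite('pics/v7.png',np.vstack([S['wrist']['pixels'][:300,:,::-1],cv2.resize(S['side']['pixels'][110:230,220:440,::-1],(640,300),interpolation=cv2.INTER_CUBIC)]))
for n in S:
    for r in place_of(n,'cover_handle')[:1]: print(n,r['score'],r['pixel'],atz(S[n],r['pixel'],n,.067))
E
```

```text
[0.5474 0.1841 0.1958] 23.9 [ 0.1378 -0.9714  0.9737]
wrist 0.6 [314.1, 204.4] [0.541  0.1874 0.067 ]
side 0.78 [311.1, 170.3] [0.5363 0.174  0.067 ]
```

View pics/v7.png

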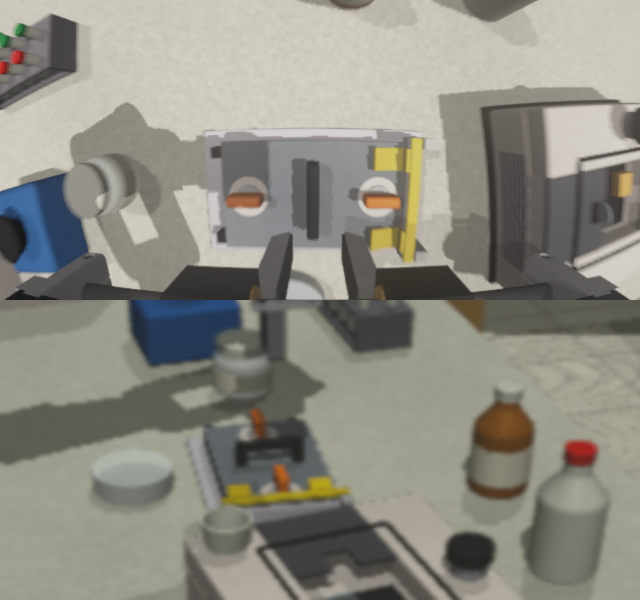

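The cover lies flat on the rails with its edge under both jaws at (388,160) and (383,238), against the stop. The pot, dishes and other objects are undisturbed, and the gripper is clear. Handing in.

```bash
python3 -c "
from bench import *
print(close_job())"
```

```text
the job is handed in; nothing more can be done
None
```

Both thumbscrews were turned to their stops, then the cover was lifted off, laid on the dock rails, pushed under the clip against the stop wall and released. The job was handed in at about 24 s on the robot's clock (no verdict was returned).

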